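# Snap the lubricating coupler onto the tilted nipple and hold it

### The job

Pick the lubricating coupler, the round steel fitting with a square neck, out of the instrument basket and press its open mouth squarely down over the tilted nipple of the lubricating stand until the sprung collar snaps down. The spring pushes back all the time, so keep gripping and pressing the coupler: the job finishes while you are holding it there, collar down. Do not knock over or push away the other fittings and the things on the table.

Things in the scene. Friction and masses are not known exactly. Their poses are not given: they have to be found in the camera images.
- coupler: Steel coupler, 76 mm tall, 0.12 to 0.21 kg, upright on its open mouth. Lower part round, 34 mm wide, 32 mm tall, with a flat shoulder; above it a square neck 20 x 20 mm, 32 to 76 mm up: grip it there, fingertips just above the shoulder. Origin: centre of the mouth; z up the bore axis to the neck, x, y square to the neck's flats. Bore 16 mm wide, 28 mm deep; mouth recess 22 mm wide, 6 mm deep.
- basket: Open low steel instrument basket, 220 (x) x 280 (y) mm, 28 mm high, floor 4 mm thick, fixed to the table. Origin: centre of its underside. Five fittings stand in it, about 90 mm apart, in any order: the coupler, dome cap, adapter, sleeve and tee.
- stand: Lubricating stand, fixed: base plate 110 x 100 x 14 mm, two cheeks up to 62 mm, a head between them tilted about a level axle 45 mm above the table, along the stand's y. The stiff head keeps its tilt, 0.25 to 0.50 rad from upright, leaning to the stand's -x (to the right or right and away, seen from the robot). Origin: centre of the underside. Head, nipple and collar belong to it.
- nipple_tip (a point): Tip of the nipple on the tilting head, 56 mm from the axle. z points out of the nipple along its axis, y is along the axle. The nipple is a fixed steel stub, 13 mm in diameter, with a cone nose in its last 8 mm (6 mm wide near the tip); it stands 30 mm out of the head, 16 mm above the collar.
- collar (a joint): Sprung dark disc around the nipple, 34 mm wide, pressed by the coupler's rim along the nipple's axis. Value: m pressed in, 0 (up, its face 16 mm below the nipple tip) to 0.007 (hard stop, 23 mm below). The push needed rises to about 13.5 N at 3 mm, then it snaps and falls to about 7 N at the stop. It never latches: the spring returns it when the push is taken away.
- dome_cap: Bystander in the basket: low domed steel cap, 40 mm diameter, 28 mm tall. Origin: centre of the underside.
- adapter: Bystander in the basket: steel adapter, round foot 36 mm in diameter and 18 mm tall, thin round 12 mm neck to 60 mm height. Origin: centre of the underside.
- sleeve: Bystander in the basket: steel tube, 38 mm outside, 24 mm inside, 45 mm tall. Origin: centre of the underside.
- tee: Bystander in the basket: steel tee, round foot 36 mm in diameter, 16 mm stem, level 36 mm long crossbar (along x) of 16 mm diameter on top, 52 mm tall. Origin: centre of the underside.
- bowl: Bystander on the mat: blue plastic bowl, 90 mm across, 50 mm tall. Origin: centre of the underside.
- steel_cup: Bystander on the mat: steel cup, 72 mm across, 85 mm tall. Origin: centre of the underside.
- bottle: Bystander on the mat: white plastic bottle, 56 mm diameter, 100 mm tall. Origin: centre of the underside.
- brush: Bystander on the table near the robot: small black cleaning brush, 160 mm long, lying. Origin: underneath its length's middle; x along it.
There are look-alikes about, which are no part of the job. What is shaped like the coupler but blue or brown is not meant.

How it is judged:
By the outcome, as a careful person would: the job done as asked, in the order asked, and still so for the second after the job is handed in, while the arm keeps its last pose, push and grip.
It also fails if it takes over 48 s, if anything falls off the work surface, if the arm or the gripper's body presses on something with over 40 N, if the wrist force passes 120 N, or if a joint passes its speed limit or range.

### The arm

A 7-joint arm with a two-finger parallel gripper is mounted at the origin on the work surface. World frame = base frame: x ahead of the robot, y to its left, z up, the work surface at z = 0. Lengths are in m, angles in degrees, forces in N, time in s.
With the tool pointing down it reaches from about 0.35 to 0.9 m from the base axis. Payload 19.9 kg.
Tool frame: the origin (TCP) lies on the centre line of the jaws, within the pads' length; the fingertips stand 14 mm ahead of it and the grasp point (between the pads) lies 5 mm behind it; y points along the fingers, z is the direction in which the jaws open and shut, and the axes are right-handed (so a half turn about y gives the same grasp; the last joint's range is limited). The gripper opens to 85 mm and grips with 20 to 120 N. Pads are 22 mm wide; open, the fingers measure 114 mm over their backs; the gripper's body (76 mm by 85 mm) begins 54 mm behind the grasp point. The pads swing forward as they close: fully open they stand 13 mm farther back than shut.
Start: joints at [-78.409, 23.915, -0.59, 92.452, 0.269, 63.638, -3.037], TCP at [0.151, 0.606, 0.219] pointing down, gripper open.
Joint ranges: [-161.28, 161.28], [-22.2, 115.67], [-73.04, 71.86], [3.21, 147.25], [-68.34, 248.33], [10.77, 114.83], [-161.83, 161.83]. Speed limits (degrees/s): [108.29, 108.29, 136.94, 136.94, 172.46, 172.46, 172.46].

### API

Orientations are given as a 3x3 rotation matrix whose columns are the frame's x, y, z axes.
In Python, from station import r gives the robot as it stands.
- The arm moves only by the tool carry_out, never from a script. Its argument "moves" is a list of rows, each a list of 4 numbers: the shift along the tool's x, y, z in mm, then the turn about the tool's y in rad. In form: [[dx, dy, dz, turn], ...]. A call has 1 to 20 rows; each row is the pose to reach, as a shift and turn from the pose commanded when the call began, along the tool's axes at that moment; what a row does not reach only later rows make up. A row lasts 1/10 s, in which the tool goes at most 50 mm and 8.59 degrees, less where a joint would pass 70% of its speed; a pose out of reach is approached as far as the arm can. A call with a gripper value outside its range is refused whole. "hand" is the opening, from 0 (shut) to 1 (fully open), set as the call begins (left out, the last holds). The fingers move at their own pace and stop on an object; the grip force is fixed at half the most. Time passes only in rows, so rows that repeat a pose let the fingers close. It gives the time, the measured TCP pose, the force and the opening at its end, in the units of the state.
- r.sense(): the state, without advancing time (a new reading comes with each control period).
- r.camera(name): name is "scene" or "side" or "wrist"; returns (picture, depth): 384x512x3 uint8, blue, green, red; 384x512 float32, m along the optical axis (not along the pixel's ray), 0 where there is no reading.
- r.calibration(name): a dict with "mtx" (3x3 intrinsics, pixels), "pose" (4x4, takes a point from camera to world coordinates). Camera axes: x right, y up, looking along -z (the intrinsics and any distortion apply to the point x, -y, -z); pixel columns grow to the right and rows downward; lengths in m; the calibration is good to about 2 mm. A picture is of the moment at which its call begins: read the wrist's pose just before it. calibration takes no time and is no camera call; for the wrist camera it gives the pose at the moment of the call.
- r.hand_in(): hands the job in, once; it reports no verdict.
The state is a dict: "time": time; "qpos": joint angles; "qd": joint speeds; "joint_efforts": joint torques, N m; "tcp_pos": TCP position; "orientation": TCP orientation; "ft_force": force on the tool from outside, world axes, zero at the start; "torque": the same for the moment, N m; "finger_gap": finger opening in m.
Only numpy, scipy, OpenCV 4.12 (cv2) and the standard library are available. Lean on these libraries where they do the work, as an engineer would, in place of code of your own. Each camera call takes 0.05 s, during which the arm holds its last target.

## Working session

There is one attempt and no reset: what is moved stays moved. The work goes in short steps, Python scripts to look and compute and a tool call to move; the robot and the scene stay as the last step left them, time stands still between calls to the robot, and variables do not carry over. Pictures are saved under pics/ and viewed, and the job is handed in when it is done.

Besides the shell and the picture viewer there is one more tool, called after ">>>" as a command line: name --pt "numbers of a row" for each row, then --argument value for the rest. carry_out: Moves the arm, as the interface text tells. Its arguments: {"type":"object","properties":{"moves":{"type":"array","items":{"type":"array","items":{"type":"number"}}},"hand":{"type":"number"}},"required":["moves"]}

```bash
ls; mkdir -p pics
python3 - <<'E'
from station import r
import cv2,numpy as np
s=r.sense()
for k,v in s.items(): print(k,np.round(v,4).tolist())
for n in ["scene","side","wrist"]:
    c=r.calibration(n); print(n,np.round(c["mtx"],1).tolist(),np.round(c["pose"],3).tolist(),[k for k in c])
    p,d=r.camera(n); np.savez(f"pics/{n}0.npz",p=p,d=d,mtx=c["mtx"],pose=c["pose"])
    cv2.imwrite(f"pics/{n}0.png",p)
E
```

```text
pics
time 0.0
qpos [-78.4095, 23.9504, -0.591, 92.4868, 0.2682, 63.6384, -3.0358]
qd [-0.0199, -0.0248, 0.0173, 0.0023, 0.0137, 0.0009, -0.0409]
joint_efforts [-0.0004, -86.4434, 0.6785, -43.4893, 0.019, 0.0074, 0.0]
tcp_pos [0.1508, 0.6061, 0.2183]
orientation [[0.9704, -0.0002, 0.2414], [-0.2414, -0.0013, 0.9704], [0.0001, -1.0, -0.0013]]
ft_force [-0.0205, 0.0691, -0.408]
torque [-0.0248, 0.0171, -0.0308]
finger_gap 0.0851
scene [[352.8, 0.0, 253.2], [0.0, 352.8, 193.3], [0.0, 0.0, 1.0]] [[-0.841, -0.267, 0.471, 1.029], [0.541, -0.446, 0.713, 0.713], [0.02, 0.854, 0.52, 0.607], [0.0, 0.0, 0.0, 1.0]] ['mtx', 'pose']
side [[482.6, 0.0, 255.5], [0.0, 482.6, 193.9], [0.0, 0.0, 1.0]] [[-0.893, 0.244, -0.379, 0.112], [-0.451, -0.476, 0.755, 0.938], [0.004, 0.845, 0.535, 0.721], [0.0, 0.0, 0.0, 1.0]] ['mtx', 'pose']
wrist [[289.7, 0.0, 255.1], [0.0, 289.7, 196.7], [0.0, 0.0, 1.0]] [[0.241, -0.931, -0.274, 0.08], [0.97, 0.231, 0.07, 0.624], [-0.002, -0.283, 0.959, 0.373], [0.0, 0.0, 0.0, 1.0]] ['mtx', 'pose']
```

View pics/scene0.png

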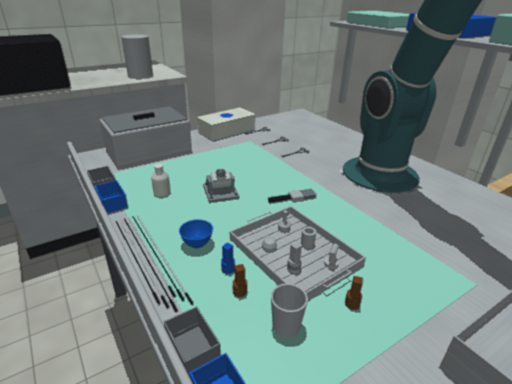

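View pics/side0.png

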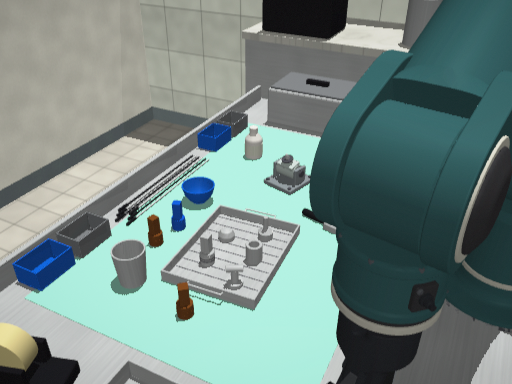

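View pics/wrist0.png

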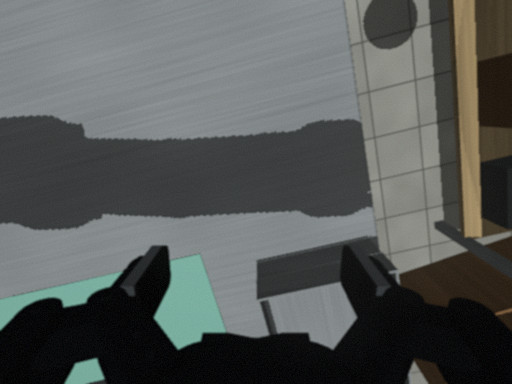

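```bash
cat > h.py <<'E'
import numpy as np,cv2
def load(n):
    z=np.load(f"pics/{n}.npz"); return z["p"],z["d"],z["mtx"],z["pose"]
def cloud(d,K,T):
    v,u=np.indices(d.shape); 
    X=np.stack([(u-K[0,2])/K[0,0]*d,-(v-K[1,2])/K[1,1]*d,-d,np.ones_like(d)],-1)
    W=X@T.T; W=W[...,:3]; W[d==0]=np.nan; return W
def proj(P,K,T):
    P=np.atleast_2d(P); c=(np.c_[P,np.ones(len(P))]@np.linalg.inv(T).T)
    return np.c_[K[0,0]*c[:,0]/-c[:,2]+K[0,2],K[1,1]*-c[:,1]/-c[:,2]+K[1,2]]
E
python3 - <<'E'
from h import *
p,d,K,T=load("side0"); a=cv2.resize(p[200:305,155:305],None,fx=4,fy=4,interpolation=cv2.INTER_CUBIC)
b=cv2.resize(p[140:200,255:320],(0,0),fx=6,fy=6,interpolation=cv2.INTER_CUBIC)
cv2.imwrite("pics/c1.png",a)
p2,d2,K2,T2=load("scene0")
b2=cv2.resize(p2[160:210,195:250],(0,0),fx=6,fy=6,interpolation=cv2.INTER_CUBIC)
o=np.zeros((370,800,3),np.uint8);o[:b.shape[0],:b.shape[1]]=b;o[:b2.shape[0],400:400+b2.shape[1]]=b2
cv2.imwrite("pics/c2.png",o)
for n,pts in(("side0",[(206,250),(207,237),(207,260),(289,160),(290,170),(254,253)]),("scene0",[(295,248),(295,265),(221,173),(221,185)])):
    p,d,K,T=load(n);W=cloud(d,K,T)
    for u,v in pts: print(n,u,v,np.round(W[v,u],3))
E
```

```text
side0 206 250 [0.584 0.241 0.045]
side0 207 237 [0.582 0.237 0.08 ]
side0 207 260 [0.58  0.246 0.022]
side0 289 160 [ 0.561 -0.163  0.083]
side0 290 170 [ 0.555 -0.159  0.054]
side0 254 253 [0.489 0.194 0.038]
scene0 295 248 [0.597 0.24  0.076]
scene0 295 265 [0.599 0.248 0.031]
scene0 221 173 [ 0.573 -0.164  0.081]
scene0 221 185 [ 0.576 -0.16   0.04 ]
```

View pics/c1.png

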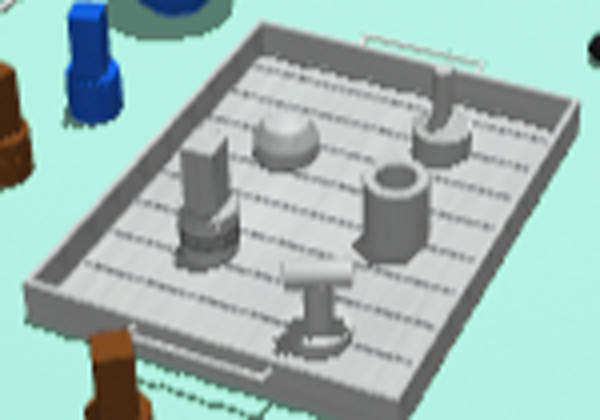

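View pics/c2.png

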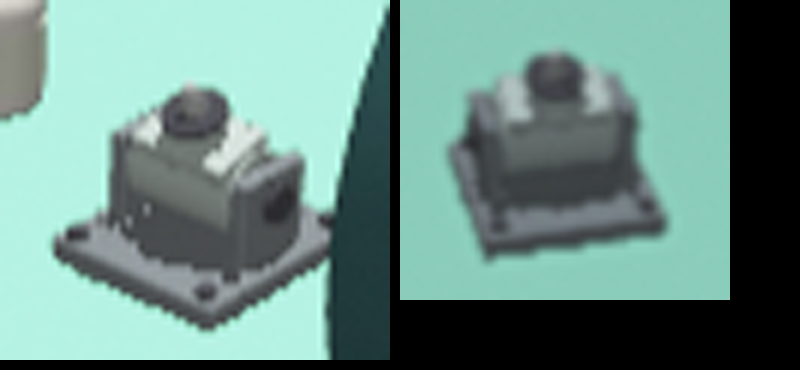

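Look-alikes: blue at side (178,215), brown at (155,230) and (185,300), all outside the basket. In the basket: tee (234,275), adapter (265,232), sleeve (254,252) and dome (227,235). I choose the grey round-bodied, square-necked fitting at side (207,250) / scene (295,258), which the close crop confirms. The stand is at side (289,170). Next I move over the coupler to look at it with the wrist camera.

>>> carry_out --hand 0.6 --pt "35 0 -18 0.06" --pt "70 0 -36 0.13" --pt "105 0 -54 0.2" --pt "140 0 -72 0.27" --pt "175 0 -90 0.34" --pt "210 0 -108 0.41" --pt "245 0 -126 0.48" --pt "280 0 -144 0.55" --pt "315 0 -162 0.62" --pt "350 0 -180 0.69" --pt "385 0 -198 0.76" --pt "420 0 -216 0.83" --pt "455 0 -234 0.89" --pt "480 0 -247 0.92" --pt "495 0 -255 0.94" --pt "501 0 -258 0.94" --pt "501 0 -258 0.94" --pt "501 0 -258 0.94"

```text
time: 1.95
tcp_pos: [0.5738, 0.2366, 0.2189]
orientation: [[0.379, -0.001, 0.925], [-0.925, 0.0, 0.379], [-0.001, -1.0, -0.0]]
ft_force: [0.9, 1.1, -0.0]
finger_gap: 0.0512
```

```bash
cat > snap.py <<'E'
from station import r
import numpy as np,cv2,sys
def snap(n,tag):
    c=r.calibration(n); p,d=r.camera(n); np.savez(f"pics/{tag}.npz",p=p,d=d,mtx=c["mtx"],pose=c["pose"]); cv2.imwrite(f"pics/{tag}.png",p); return p,d,c["mtx"],c["pose"]
def st():
    s=r.sense(); print("t",round(s["time"],2),"tcp",np.round(s["tcp_pos"],4),"F",np.round(s["ft_force"],2),"M",np.round(s["torque"],2),"gap",round(float(s["finger_gap"]),4)); print(np.round(s["orientation"],4).tolist()); return s
E
python3 - <<'E'
from snap import *
st(); print(np.round(r.sense()["qpos"],1)); snap("wrist","w1")
E
```

```text
t 1.95 tcp [0.5738 0.2366 0.2189] F [ 0.86  1.15 -0.01] M [ 0.01 -0.03 -0.06] gap 0.0512
[[0.3794, -0.0006, 0.9252], [-0.9252, 0.0004, 0.3794], [-0.0006, -1.0, -0.0004]]
[-41.3  24.6  21.5  93.7  -9.8  63.6   5.1]
```

View pics/w1.png

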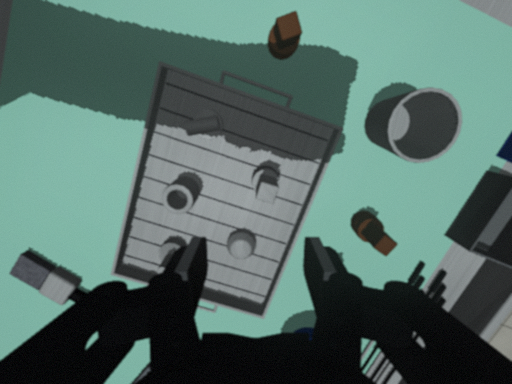

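Run:
```python
from h import *
p,d,K,T=load("w1"); W=cloud(d,K,T); print(np.round(T,3).tolist())
for u,v in[(270,192),(266,175),(241,240),(178,197)]: print(u,v,np.round(W[v,u],4))
a=cv2.resize(p[145:225,225:310],None,fx=7,fy=7,interpolation=cv2.INTER_CUBIC);cv2.imwrite("pics/c3.png",a)
m=(np.abs(W[...,2]-.08)<.006)
n,l,s,c=cv2.connectedComponentsWithStats(m.astype(np.uint8))
for i in range(1,n):
    if s[i,4]>60:
        q=W[l==i]; print(s[i],c[i].round(1),np.round(q.mean(0),4)); 
        if 250<c[i][0]<290: rect=cv2.minAreaRect((q[:,:2]*1000).astype(np.float32)); print(rect)
```

```text
[[0.925, -0.364, -0.107, 0.545], [0.38, 0.887, 0.263, 0.303], [-0.001, -0.283, 0.959, 0.373], [0.0, 0.0, 0.0, 1.0]]
270 192 [0.5907 0.2332 0.0799]
266 175 [0.5842 0.2413 0.0418]
241 240 [0.5894 0.1467 0.0274]
178 197 [0.4931 0.1657 0.0127]
[276  12  27  29 502] [289.   25.3] [0.5454 0.384  0.0756]
((545.4105834960938, 384.2427978515625), (19.75279426574707, 20.095863342285156), 40.979026794433594)
[ 384   87   79   76 1653] [427.6 124.1] [0.7061 0.355  0.0818]
[256 180  23  24 363] [267.1 191.6] [0.5878 0.2323 0.0793]
((588.3572998046875, 231.6363067626953), (20.25397300720215, 20.164823532104492), 4.63880729675293)
[374 235  24  21 280] [385.5 245. ] [0.7363 0.2245 0.0756]
```

View pics/c3.png

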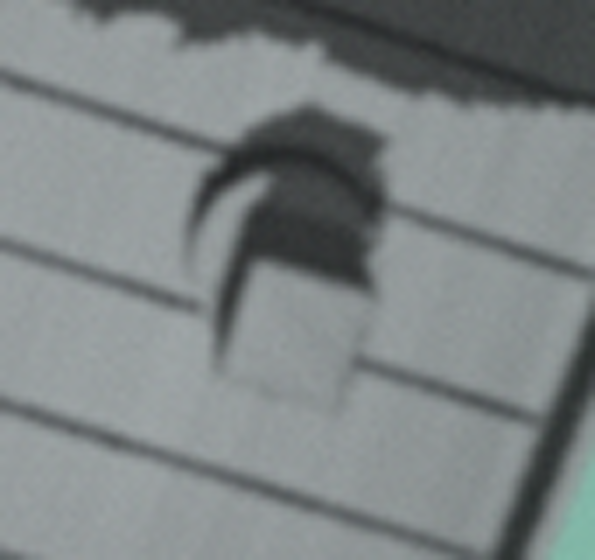

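The coupler is at (0.588, 0.232), with its flats turned about 4.6°. Its top is at 0.080, which matches. Turning, aligning, then descending.

>>> carry_out --hand 0.6 --pt "3 0 4 0.1" --pt "7 20 8 0.2" --pt "9.6 50 11.4 0.28" --pt "9.6 75 11.4 0.309" --pt "9.6 95 11.4 0.309" --pt "9.6 115 11.4 0.309" --pt "9.6 130 11.4 0.309" --pt "9.6 143 11.4 0.309" --pt "9.6 154 11.4 0.309" --pt "9.6 160 11.4 0.309" --pt "9.6 163 11.4 0.309" --pt "9.6 163 11.4 0.309" --pt "9.6 163 11.4 0.309"

```text
time: 3.3
tcp_pos: [0.5893, 0.2307, 0.0565]
orientation: [[0.078, 0.001, 0.997], [-0.997, 0.0, 0.078], [-0.0, -1.0, 0.001]]
ft_force: [0.1, 0.3, 0.7]
finger_gap: 0.051
```

Run:
```python
from snap import *
st(); p=snap("wrist","w2")[0]; q=snap("side","s2")[0]
cv2.imwrite("pics/c4.png",np.hstack([cv2.resize(p[150:384,130:380],(400,374)),cv2.resize(q[180:300,150:300],(400,374),interpolation=cv2.INTER_CUBIC)]))
```

```text
t 3.3 tcp [0.5893 0.2307 0.0565] F [0.07 0.31 0.65] M [ 0.01  0.01 -0.05] gap 0.051
[[0.0779, 0.0007, 0.997], [-0.997, 0.0003, 0.0779], [-0.0002, -1.0, 0.0007]]
```

View pics/c4.png

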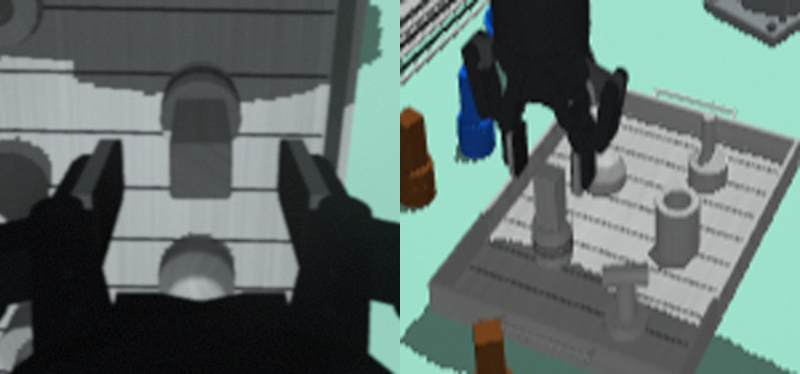

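Run:
```python
from h import *
tcp=np.array([.5893,.2307,.0565])
for n in("w2","s2"):
    p,d,K,T=load(n); print(n,proj([tcp,tcp+[.0255,0,0],tcp-[.0255,0,0],[.588,.232,.08],[.588,.232,.004]],K,T).round(0).tolist())
p,d,K,T=load("s2");W=cloud(d,K,T)
m=(W[...,2]>.035)&(W[...,2]<.11)&(p.max(-1)<60)&(abs(W[...,0]-.59)<.07)&(abs(W[...,1]-.23)<.07)
v,u=np.where(m); q=W[m]
for b in np.arange(.035,.11,.01):
    k=(q[:,2]>=b)&(q[:,2]<b+.01)
    for s in(-1,1):
        kk=k&((q[:,0]-.589)*s>0)
        if kk.sum()>3: print(round(b,3),s,kk.sum(),q[kk].min(0).round(3),q[kk].max(0).round(3))
k=(W[...,2]>.05)&(W[...,2]<.09)&(p.max(-1)>60)&(abs(W[...,0]-.59)<.03)&(abs(W[...,1]-.23)<.04)
print(W[k].min(0),W[k].max(0))
p,d,K,T=load("w2");W=cloud(d,K,T)
k=(W[...,2]>.075)&(W[...,2]<.085)&(abs(W[...,0]-.59)<.018)&(abs(W[...,1]-.23)<.03)
print("w2 neck",k.sum(),W[k].mean(0),W[k].min(0),W[k].max(0))
k=(W[...,2]>.03)&(W[...,2]<.09)&(p.max(-1)<60)&(abs(W[...,0]-.59)<.06)
print("w2 fingers",W[k].min(0),W[k].max(0))
```

```text
w2 [[257.0, 240.0], [301.0, 243.0], [213.0, 236.0], [255.0, 257.0], [255.0, 208.0]]
s2 [[206.0, 243.0], [196.0, 240.0], [216.0, 246.0], [206.0, 235.0], [207.0, 262.0]]
0.065 1 4 [0.616 0.223 0.072] [0.617 0.237 0.073]
0.075 -1 7 [0.55  0.223 0.077] [0.557 0.237 0.085]
0.075 1 20 [0.612 0.224 0.076] [0.626 0.245 0.085]
0.085 -1 21 [0.549 0.224 0.085] [0.562 0.239 0.095]
0.085 1 25 [0.612 0.225 0.085] [0.626 0.247 0.095]
0.095 -1 23 [0.549 0.223 0.096] [0.561 0.241 0.105]
0.095 1 25 [0.613 0.224 0.096] [0.627 0.246 0.105]
0.105 -1 10 [0.548 0.224 0.105] [0.554 0.236 0.109]
0.105 1 14 [0.613 0.224 0.105] [0.627 0.244 0.11 ]
[0.56062663 0.22011043 0.05014733] [0.61992156 0.24543757 0.08963381]
w2 neck 1490 [0.58804673 0.23311042 0.07937331] [0.57772408 0.22157043 0.07500408] [0.59839385 0.24260795 0.08168151]
w2 fingers [0.54870168 0.21916257 0.03010488] [0.62707258 0.24532511 0.08999272]
```

>>> carry_out --hand 0 --pt "-2 0 -1 0" --pt "-2 0 -1 0" --pt "-2 0 -1 0" --pt "-2 0 -1 0" --pt "-2 0 -1 0" --pt "-2 0 -1 0" --pt "-2 0 -1 0" --pt "-2 0 -1 0"

```text
time: 4.2
tcp_pos: [0.588, 0.2327, 0.0563]
orientation: [[0.078, 0.0, 0.997], [-0.997, 0.0, 0.078], [-0.0, -1.0, 0.001]]
ft_force: [-1.7, -0.1, 5.6]
finger_gap: 0.0181
```

Run:
```python
from snap import *
st(); p=snap("wrist","w3")[0]; q=snap("side","s3")[0]
cv2.imwrite("pics/c5.png",np.hstack([cv2.resize(p[150:384,130:380],(400,374)),cv2.resize(q[210:280,160:250],(400,374),interpolation=cv2.INTER_CUBIC)]))
```

```text
t 4.2 tcp [0.588  0.2327 0.0563] F [-1.69 -0.07  5.56] M [0.27 0.2  0.01] gap 0.0181
[[0.0779, 0.0005, 0.997], [-0.997, 0.0004, 0.0779], [-0.0003, -1.0, 0.0005]]
```

View pics/c5.png

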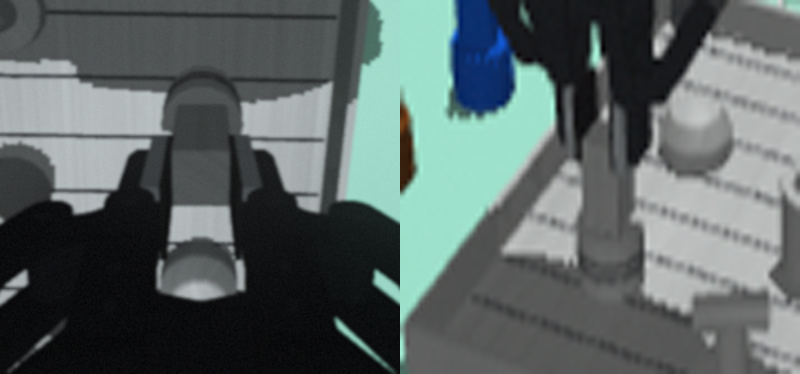

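Run:
```python
from h import *
p,d,K,T=load("s3");W=cloud(d,K,T)
f=lambda P:((proj(P,K,T)-[160,210])*[400/90,374/70]).round(0).tolist()
print("front face centre z .08,.06,.05,.042,.036",f([[.588,.243,z] for z in(.08,.06,.05,.042,.036)]))
print("right finger front edge",f([[.572,.2437,z] for z in(.08,.06,.05,.042,.036)]))
print("left finger front edge",f([[.604,.2437,z] for z in(.08,.06,.05,.042,.036)]))
for v in range(225,262,2): print(v,[tuple(np.round(W[v,u]*1000).tolist()) for u in (199,206,210,212)])
```

```text
front face centre z .08,.06,.05,.042,.036 [[191.0, 147.0], [194.0, 186.0], [195.0, 205.0], [196.0, 220.0], [196.0, 231.0]]
right finger front edge [[219.0, 159.0], [221.0, 198.0], [222.0, 217.0], [222.0, 232.0], [223.0, 244.0]]
left finger front edge [[163.0, 137.0], [165.0, 176.0], [167.0, 195.0], [168.0, 210.0], [168.0, 221.0]]
225 [(598.0, 241.0, 109.0), (656.0, 127.0, 16.0), (567.0, 245.0, 122.0), (565.0, 241.0, 120.0)]
227 [(595.0, 245.0, 107.0), (658.0, 125.0, 8.0), (567.0, 245.0, 116.0), (565.0, 241.0, 115.0)]
229 [(596.0, 245.0, 101.0), (655.0, 130.0, 6.0), (569.0, 243.0, 110.0), (566.0, 239.0, 107.0)]
231 [(596.0, 245.0, 96.0), (652.0, 134.0, 4.0), (572.0, 238.0, 100.0), (568.0, 236.0, 100.0)]
233 [(595.0, 247.0, 92.0), (590.0, 228.0, 82.0), (571.0, 241.0, 97.0), (568.0, 237.0, 95.0)]
235 [(598.0, 244.0, 84.0), (587.0, 232.0, 80.0), (573.0, 239.0, 89.0), (567.0, 239.0, 91.0)]
237 [(598.0, 244.0, 79.0), (nan, nan, nan), (571.0, 241.0, 86.0), (568.0, 238.0, 84.0)]
239 [(597.0, 245.0, 74.0), (581.0, 243.0, 78.0), (573.0, 239.0, 79.0), (569.0, 237.0, 79.0)]
241 [(644.0, 180.0, 7
[... 290 characters left out ...]
41.0, 54.0), (579.0, 232.0, 49.0), (578.0, 226.0, 45.0)]
249 [(629.0, 203.0, 5.0), (583.0, 243.0, 50.0), (577.0, 235.0, 47.0), (580.0, 222.0, 36.0)]
251 [(622.0, 213.0, 8.0), (584.0, 242.0, 43.0), (578.0, 234.0, 40.0), (576.0, 229.0, 37.0)]
253 [(621.0, 216.0, 5.0), (584.0, 242.0, 38.0), (577.0, 236.0, 36.0), (571.0, 237.0, 39.0)]
255 [(618.0, 220.0, 3.0), (580.0, 248.0, 38.0), (573.0, 242.0, 36.0), (572.0, 236.0, 32.0)]
257 [(613.0, 228.0, 5.0), (579.0, 249.0, 33.0), (574.0, 242.0, 30.0), (571.0, 238.0, 28.0)]
259 [(609.0, 234.0, 5.0), (582.0, 247.0, 25.0), (575.0, 241.0, 23.0), (572.0, 237.0, 21.0)]
261 [(606.0, 239.0, 4.0), (582.0, 246.0, 19.0), (575.0, 242.0, 18.0), (572.0, 238.0, 16.0)]
```

Run:
```python
from h import *
p,d,K,T=load("w3");W=cloud(d,K,T)
for v in range(226,284,4): print(v,[tuple(np.round(W[v,u]*1000).tolist())+(int(p[v,u].mean()),) for u in (218,225,230,236,255,274,280,286)])
```

```text
226 [(559.0, 217.0, 4.0, 186), (565.0, 218.0, 4.0, 186), (569.0, 219.0, 5.0, 150), (574.0, 231.0, 35.0, 82), (586.0, 241.0, 56.0, 59), (599.0, 234.0, 36.0, 79), (603.0, 234.0, 36.0, 89), (612.0, 222.0, 4.0, 180)]
230 [(560.0, 214.0, 4.0, 186), (565.0, 214.0, 4.0, 187), (569.0, 215.0, 4.0, 162), (575.0, 229.0, 36.0, 77), (586.0, 241.0, 62.0, 58), (599.0, 231.0, 36.0, 79), (603.0, 231.0, 36.0, 95), (612.0, 218.0, 3.0, 175)]
234 [(560.0, 211.0, 3.0, 131), (565.0, 211.0, 4.0, 122), (573.0, 242.0, 72.0, 123), (576.0, 243.0, 73.0, 100), (586.0, 241.0, 67.0, 59), (596.0, 244.0, 73.0, 45), (599.0, 244.0, 72.0, 84), (612.0, 215.0, 4.0, 155)]
238 [(560.0, 207.0, 4.0, 184), (571.0, 243.0, 78.0, 78), (573.0, 242.0, 77.0, 63), (576.0, 243.0, 78.0, 25), (586.0, 241.0, 72.0, 59), (595.0, 244.0, 78.0, 24), (598.0, 245.0, 79.0, 58), (602.0, 244.0, 77.0, 94)]
242 [(560.0, 204.0, 4.0, 170), (571.0, 242.0, 82.0, 61), (574.0, 242.0, 82.0, 62), (577.0, 243.0, 83.0, 29), (586.0, 241.0, 78.0, 59), (595.0, 243.0, 81.0, 29), (598.0, 245.0, 83.0, 63), (601.0, 245.0, 83.0, 74)]
246 [(568.0, 238.0, 78.0, 29), (5
[... 1426 characters left out ...]
242.0, 105.0, 31), (598.0, 245.0, 110.0, 53)]
274 [(572.0, 243.0, 112.0, 18), (574.0, 244.0, 113.0, 27), (576.0, 240.0, 106.0, 34), (578.0, 231.0, 92.0, 24), (587.0, 224.0, 80.0, 83), (597.0, 228.0, 85.0, 30), (596.0, 241.0, 106.0, 30), (598.0, 246.0, 113.0, 22)]
278 [(572.0, 243.0, 115.0, 20), (575.0, 243.0, 115.0, 20), (576.0, 238.0, 106.0, 22), (578.0, 229.0, 92.0, 28), (588.0, 222.0, 80.0, 113), (597.0, 226.0, 85.0, 36), (597.0, 239.0, 106.0, 23), (597.0, 246.0, 116.0, 21)]
282 [(572.0, 244.0, 119.0, 20), (575.0, 243.0, 118.0, 12), (576.0, 236.0, 106.0, 19), (578.0, 227.0, 93.0, 64), (592.0, 171.0, 5.0, 178), (597.0, 224.0, 85.0, 65), (597.0, 237.0, 106.0, 23), (597.0, 245.0, 118.0, 20)]
```

Run:
```python
import cv2
from h import *
p=cv2.imread("pics/w3.png"); q=cv2.imread("pics/s3.png")
g=lambda a:cv2.convertScaleAbs(a,alpha=2.0,beta=20)
cv2.imwrite("pics/c6.png",np.hstack([cv2.resize(g(p[215:285,215:300]),(400,330),interpolation=cv2.INTER_CUBIC),cv2.resize(g(q[222:262,180:230]),(400,330),interpolation=cv2.INTER_CUBIC)]))
```

```text
(no output)
```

View pics/c6.png

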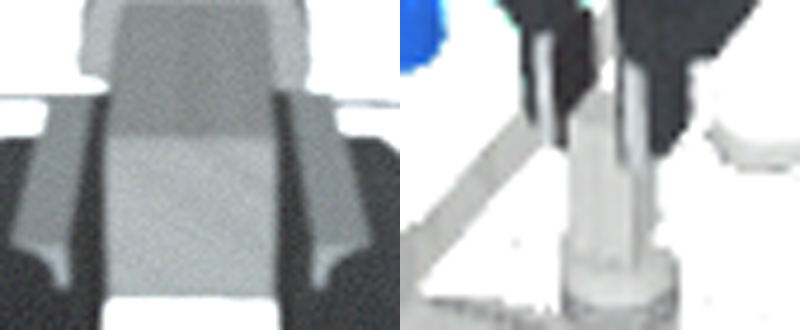

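The fingertips are at z≈0.072 (side pixels (199,239) and (210,241)). They overlap only the top 8 mm of the neck, so the nominal tip offset is about 30 mm off. I'll open, go 30 mm lower (safe inside the basket) and check before closing.

>>> carry_out --hand 0.6 --pt "0 0 0 0" --pt "0 0 0 0" --pt "0 0 0 0" --pt "0 0 0 0" --pt "0 8 0 0" --pt "0 16 0 0" --pt "0 24 0 0" --pt "0 30 0 0" --pt "0 30 0 0" --pt "0 30 0 0"

```text
time: 5.3
tcp_pos: [0.5878, 0.2324, 0.0259]
orientation: [[0.078, -0.0, 0.997], [-0.997, -0.0, 0.078], [0.0, -1.0, -0.0]]
ft_force: [0.2, -0.3, 0.6]
finger_gap: 0.0513
```

Run:
```python
from snap import *
from h import cloud
st(); p,d,K,T=snap("wrist","w4"); q=snap("side","s4")[0]
g=lambda a:cv2.convertScaleAbs(a,alpha=1.7,beta=10)
cv2.imwrite("pics/c7.png",np.hstack([cv2.resize(g(p[150:384,130:380]),(400,374)),cv2.resize(g(q[210:280,160:250]),(400,374),interpolation=cv2.INTER_CUBIC)]))
W=cloud(d,K,T)
for v in range(216,270,4): print(v,[tuple(np.round(W[v,u]*1000).tolist()) for u in (196,202,206,255,304,308,314)])
```

```text
t 5.3 tcp [0.5878 0.2324 0.0259] F [ 0.23 -0.3   0.64] M [ 0.03  0.03 -0.  ] gap 0.0513
[[0.0779, -0.0001, 0.997], [-0.997, -0.0003, 0.0779], [0.0003, -1.0, -0.0001]]
216 [(548.0, 236.0, 4.0), (552.0, 236.0, 4.0), (554.0, 236.0, 3.0), (585.0, 248.0, 28.0), (618.0, 241.0, 4.0), (620.0, 242.0, 4.0), (624.0, 242.0, 4.0)]
220 [(548.0, 233.0, 4.0), (552.0, 234.0, 4.0), (554.0, 233.0, 4.0), (585.0, 247.0, 33.0), (618.0, 238.0, 3.0), (621.0, 238.0, 3.0), (625.0, 239.0, 4.0)]
224 [(548.0, 230.0, 3.0), (552.0, 231.0, 5.0), (554.0, 230.0, 3.0), (586.0, 246.0, 35.0), (618.0, 236.0, 4.0), (621.0, 236.0, 3.0), (625.0, 236.0, 3.0)]
228 [(548.0, 227.0, 3.0), (552.0, 228.0, 4.0), (554.0, 228.0, 3.0), (586.0, 244.0, 36.0), (619.0, 233.0, 4.0), (621.0, 233.0, 4.0), (626.0, 233.0, 3.0)]
232 [(548.0, 224.0, 3.0), (552.0, 224.0, 3.0), (555.0, 225.0, 4.0), (586.0, 241.0, 35.0), (619.0, 230.0, 3.0), (622.0, 230.0, 4.0), (626.0, 231.0, 4.0)]
236 [(548.0, 221.0, 3.0), (552.0, 222.0, 4.0), (555.0, 222.0, 3.0), (586.0, 241.0, 40.0), (619.0, 228.0, 5.0), (622.0, 228.0, 4.0), (626.0, 228.0, 5.0)]
240 [(557.0, 24
[... 554 characters left out ...]
612.0, 235.0, 43.0), (612.0, 240.0, 52.0), (612.0, 245.0, 62.0)]
256 [(560.0, 241.0, 66.0), (561.0, 237.0, 58.0), (561.0, 230.0, 45.0), (586.0, 241.0, 62.0), (613.0, 232.0, 42.0), (612.0, 239.0, 54.0), (611.0, 246.0, 67.0)]
260 [(561.0, 241.0, 69.0), (561.0, 234.0, 56.0), (562.0, 229.0, 47.0), (586.0, 241.0, 66.0), (613.0, 231.0, 44.0), (612.0, 236.0, 53.0), (611.0, 244.0, 68.0)]
264 [(560.0, 239.0, 69.0), (561.0, 231.0, 56.0), (562.0, 227.0, 48.0), (586.0, 241.0, 69.0), (613.0, 229.0, 44.0), (612.0, 235.0, 55.0), (612.0, 242.0, 68.0)]
268 [(561.0, 237.0, 69.0), (561.0, 230.0, 57.0), (562.0, 224.0, 47.0), (586.0, 241.0, 73.0), (613.0, 227.0, 45.0), (612.0, 233.0, 55.0), (612.0, 240.0, 68.0)]
```

View pics/c7.png

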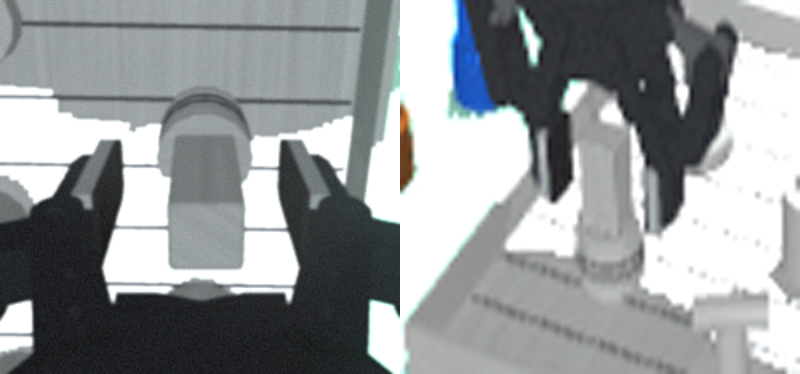

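Now the fingertips straddle the neck low, at z≈0.043, above the shoulder at 0.036. Closing.

>>> carry_out --hand 0 --pt "0 0 0 0" --pt "0 0 0 0" --pt "0 0 0 0" --pt "0 0 0 0" --pt "0 0 0 0" --pt "0 0 0 0" --pt "0 0 0 0"

```text
time: 6.1
tcp_pos: [0.5879, 0.2326, 0.0261]
orientation: [[0.078, 0.0, 0.997], [-0.997, 0.0, 0.078], [-0.0, -1.0, 0.0]]
ft_force: [1.0, 0.6, 3.4]
finger_gap: 0.0192
```

Run:
```python
from snap import *
from h import cloud
st(); p,d,K,T=snap("wrist","w5"); q=snap("side","s5")[0]
g=lambda a:cv2.convertScaleAbs(a,alpha=1.7,beta=10)
cv2.imwrite("pics/c8.png",np.hstack([cv2.resize(g(p[150:384,130:380]),(400,374)),cv2.resize(g(q[210:280,160:250]),(400,374),interpolation=cv2.INTER_CUBIC)]))
W=cloud(d,K,T)
for v in range(228,252,3): print(v,[tuple(np.round(W[v,u]*1000).tolist()) for u in (226,230,236,274,280)])
```

```text
t 6.1 tcp [0.5879 0.2326 0.0261] F [1.   0.6  3.43] M [ 0.06  0.15 -0.03] gap 0.0192
[[0.0779, 0.0002, 0.997], [-0.997, 0.0, 0.0779], [-0.0, -1.0, 0.0002]]
228 [(568.0, 228.0, 2.0), (572.0, 238.0, 24.0), (576.0, 243.0, 36.0), (596.0, 244.0, 35.0), (600.0, 241.0, 28.0)]
231 [(568.0, 227.0, 4.0), (572.0, 238.0, 30.0), (576.0, 241.0, 36.0), (596.0, 243.0, 35.0), (600.0, 241.0, 30.0)]
234 [(571.0, 242.0, 43.0), (573.0, 242.0, 42.0), (576.0, 243.0, 43.0), (596.0, 243.0, 41.0), (599.0, 244.0, 42.0)]
237 [(571.0, 242.0, 47.0), (573.0, 242.0, 46.0), (576.0, 242.0, 45.0), (596.0, 242.0, 41.0), (598.0, 245.0, 47.0)]
240 [(572.0, 242.0, 50.0), (573.0, 242.0, 49.0), (576.0, 243.0, 50.0), (596.0, 241.0, 44.0), (598.0, 244.0, 50.0)]
243 [(572.0, 242.0, 53.0), (574.0, 242.0, 53.0), (577.0, 241.0, 51.0), (596.0, 241.0, 48.0), (598.0, 244.0, 53.0)]
246 [(572.0, 242.0, 56.0), (574.0, 242.0, 56.0), (577.0, 240.0, 51.0), (595.0, 242.0, 52.0), (598.0, 244.0, 55.0)]
249 [(572.0, 242.0, 59.0), (574.0, 243.0, 60.0), (577.0, 240.0, 54.0), (595.0, 242.0, 55.0), (597.0, 244.0, 59.0)]
```

View pics/c8.png

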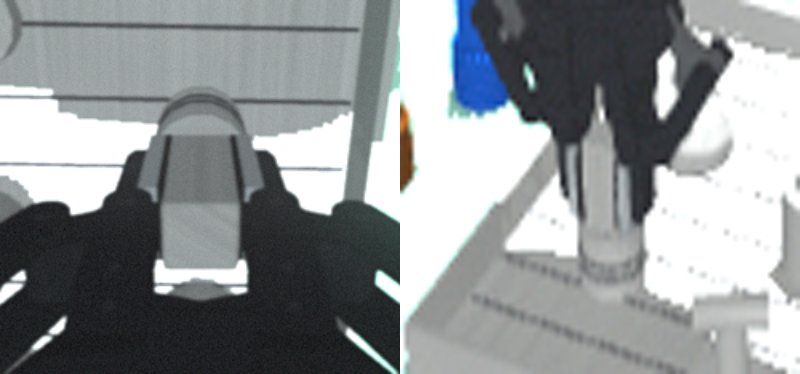

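The fingertips are gripping about 5 mm above the shoulder, over the full pad length. Lifting and carrying toward the stand, stopping short of it to look.

>>> carry_out --hand 0 --pt "0 -10 0 0" --pt "0 -30 0 0" --pt "0 -60 0 0" --pt "0 -95 0 0" --pt "5 -125 -1 0" --pt "20 -145 -4 0" --pt "45 -150 -9 0" --pt "75 -150 -15 0" --pt "105 -150 -22 0" --pt "135 -150 -29 0" --pt "165 -150 -35 0" --pt "190 -150 -41 0" --pt "205 -150 -44 0" --pt "210 -150 -44 0" --pt "210 -150 -44 0" --pt "210 -150 -44 0"

```text
time: 7.8
tcp_pos: [0.5605, 0.0211, 0.176]
orientation: [[0.079, -0.0, 0.997], [-0.997, 0.0, 0.079], [-0.0, -1.0, -0.0]]
ft_force: [0.1, 0.3, -1.7]
finger_gap: 0.0195
```

Run:
```python
from snap import *
st(); p=snap("wrist","w6")[0]; q=snap("side","s6")[0]; snap("scene","sc6")
print(r.sense()["qpos"])
g=lambda a:cv2.convertScaleAbs(a,alpha=1.3,beta=10)
cv2.imwrite("pics/c9.png",np.hstack([g(p),cv2.resize(g(q[100:230,210:310]),(288,384))]))
```

```text
t 7.8 tcp [0.5605 0.0211 0.176 ] F [ 0.08  0.26 -1.69] M [0.03 0.05 0.07] gap 0.0195
[[0.0794, -0.0001, 0.9968], [-0.9968, 0.0003, 0.0794], [-0.0003, -1.0, -0.0001]]
[-27.97814542  21.84966351  28.39452803 105.02451667 -12.30446373
  56.17489292  10.14690341]
```

View pics/c9.png

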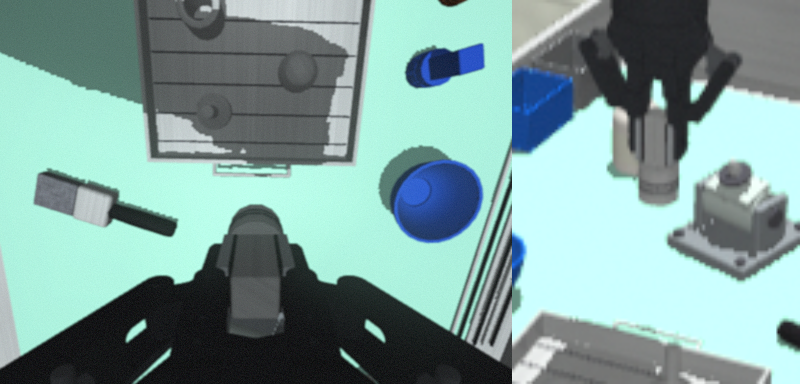

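View pics/sc6.png

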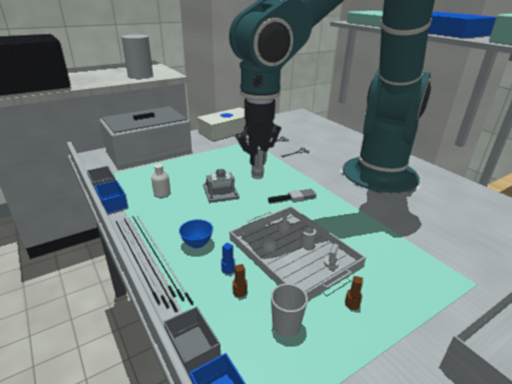

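>>> carry_out --hand 0 --pt "15 -5 -1 0" --pt "45 -12 -3 0" --pt "80 -20 -5 0" --pt "115 -20 -8 0" --pt "150 -20 -10 0" --pt "185 -20 -12 0" --pt "215 -20 -14 0" --pt "240 -20 -16 0" --pt "252 -20 -17 0" --pt "255 -20 -17 0" --pt "255 -20 -17 0" --pt "255 -20 -17 0"

```text
time: 9.15
tcp_pos: [0.5636, -0.2345, 0.196]
orientation: [[0.08, 0.0, 0.997], [-0.997, 0.0, 0.08], [-0.0, -1.0, 0.0]]
ft_force: [0.4, 0.2, -0.4]
finger_gap: 0.0197
```

Run:
```python
from snap import *
st(); p=snap("wrist","w7")[0]
g=lambda a:cv2.convertScaleAbs(a,alpha=1.3,beta=10)
cv2.imwrite("pics/c10.png",np.hstack([g(p),cv2.resize(g(p[60:200,200:300]),(288,384),interpolation=cv2.INTER_CUBIC)]))
```

```text
t 9.15 tcp [ 0.5636 -0.2345  0.196 ] F [ 0.43  0.21 -0.35] M [ 0.03  0.   -0.01] gap 0.0197
[[0.0795, 0.0001, 0.9968], [-0.9968, 0.0005, 0.0795], [-0.0005, -1.0, 0.0001]]
```

View pics/c10.png

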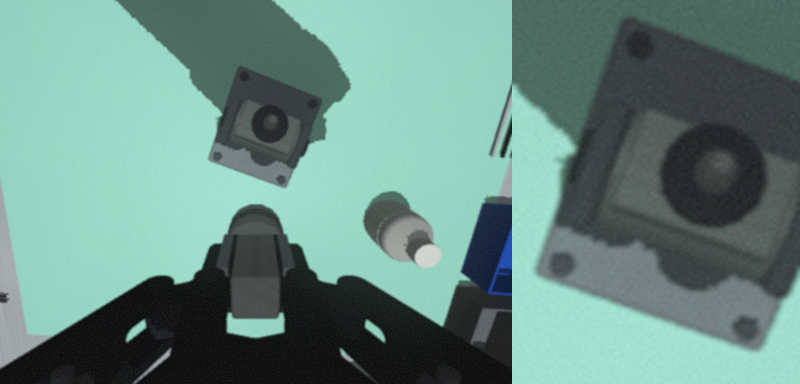

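Run:
```python
from h import *
p,d,K,T=load("w7"); W=cloud(d,K,T); print("cam",T[:3,3].round(3))
m=(W[...,2]>.005)&(W[...,2]<.13)&(abs(W[...,0]-.57)<.1)&(abs(W[...,1]+.16)<.09)
v,u=np.where(m); q=W[m]; print(len(q),u.min(),u.max(),v.min(),v.max())
# plate
k=(q[:,2]>.010)&(q[:,2]<.018); h=(q[k][:,:2]*1000).astype(np.float32); print("plate rect",cv2.minAreaRect(h))
k=(q[:,2]>.008); print("all rect",cv2.minAreaRect((q[k][:,:2]*1000).astype(np.float32)))
for vv in range(100,152,3): print(vv,[int(round(W[vv,uu,2]*1000)) for uu in range(228,308,3)])
i=np.argsort(-q[:,2])[:12]; print(q[i].round(4), list(zip(u[i],v[i])))
for n in("scene0","side0"):
    p,d,K,T=load(n); Wn=cloud(d,K,T); m=(Wn[...,2]>.06)&(Wn[...,2]<.13)&(abs(Wn[...,0]-.57)<.06)&(abs(Wn[...,1]+.16)<.06); qq=Wn[m]
    i=np.argsort(-qq[:,2])[:8]; print(n,qq[i].round(4).tolist())
```

```text
cam [ 0.557 -0.163  0.351]
8688 209 322 66 187
plate rect ((568.0099487304688, -183.11074829101562), (110.05536651611328, 99.87958526611328), 74.1150894165039)
all rect ((568.0918579101562, -183.0950469970703), (110.09513854980469, 100.04713439941406), 74.07318878173828)
100 [14, 61, 62, 61, 61, 12, 13, 64, 14, 14, 14, 14, 14, 13, 14, 14, 14, 14, 14, 13, 15, 15, 14, 14, 13, 14, 13]
103 [12, 62, 62, 61, 59, 55, 65, 66, 66, 65, 64, 15, 14, 15, 13, 14, 14, 13, 13, 13, 14, 13, 14, 13, 15, 14, 15]
106 [15, 62, 62, 62, 51, 59, 66, 65, 66, 66, 65, 65, 79, 79, 77, 80, 78, 14, 13, 13, 13, 13, 13, 14, 15, 15, 13]
109 [59, 61, 61, 61, 63, 66, 68, 67, 67, 66, 79, 81, 80, 79, 79, 79, 80, 78, 14, 14, 14, 14, 15, 12, 11, 15, 12]
112 [60, 62, 61, 61, 63, 68, 69, 68, 68, 81, 81, 82, 81, 80, 81, 81, 80, 80, 79, 14, 13, 14, 13, 14, 14, 14, 14]
115 [62, 61, 61, 48, 65, 70, 68, 68, 68, 83, 82, 82, 82, 90, 94, 96, 88, 81, 81, 78, 64, 13, 14, 13, 13, 13, 14]
118 [62, 62, 63, 66, 70, 70, 69, 70, 69, 84, 83, 83, 82, 94, 98, 98, 97, 81, 81, 80, 66, 65, 66, 15, 13, 14, 12]
121 [61, 62, 59, 66, 71, 71, 71, 70, 
[... 173 characters left out ...]
66, 52, 54, 60]
127 [61, 61, 66, 72, 73, 73, 72, 72, 82, 86, 85, 84, 86, 89, 93, 94, 90, 83, 83, 81, 82, 66, 67, 66, 57, 60, 59]
130 [62, 59, 64, 73, 73, 73, 73, 72, 72, 87, 85, 85, 84, 85, 84, 85, 84, 83, 84, 82, 67, 67, 68, 66, 62, 62, 61]
133 [62, 46, 64, 73, 74, 73, 74, 74, 74, 86, 87, 87, 86, 85, 86, 84, 85, 85, 84, 84, 70, 70, 69, 64, 58, 61, 62]
136 [60, 60, 63, 70, 74, 75, 75, 74, 75, 74, 87, 87, 86, 87, 86, 85, 85, 86, 85, 70, 70, 69, 70, 65, 61, 62, 63]
139 [59, 59, 61, 60, 61, 63, 73, 74, 73, 73, 73, 87, 87, 87, 87, 86, 87, 86, 71, 72, 71, 70, 69, 65, 62, 61, 60]Traceback (most recent call last):
  File "<stdin>", line 8, in <module>
ValueError: cannot convert float NaN to integer
```

```bash
cat > fitstand.py <<'E'
from h import *
p,d,K,T=load("w7"); W=cloud(d,K,T); print(T.round(3).tolist())
reg=(W[...,2]>.076)&(W[...,2]<.0895)&(abs(W[...,0]-.567)<.035)&(abs(W[...,1]+.165)<.035)
q=W[reg]; 
# plane fit ransac-ish
for it in range(8):
    c=q.mean(0); n=np.linalg.svd(q-c)[2][2]; n*=np.sign(n[2]); res=(q-c)@n; q=q[abs(res)<max(.0012,2*res.std()*0.8)] if it<7 else q
print("collar plane n",n.round(4),"tilt rad",np.arccos(n[2]).round(4),"azimuth deg",np.degrees(np.arctan2(n[1],n[0])).round(1),len(q),res.std())
# disc centre: circle enclosing
e1=np.cross([0,0,1],n);e1/=np.linalg.norm(e1);e2=np.cross(n,e1)
P2=np.c_[(q-c)@e1,(q-c)@e2]; ctr,rad=cv2.minEnclosingCircle((P2*1000).astype(np.float32)); C=c+e1*ctr[0]/1000+e2*ctr[1]/1000
print("collar centre",C.round(4),"r",rad, "tip pred",(C+.016*n).round(4),"axle pt",(C-.040*n).round(4))
allp=W[(W[...,2]>.07)&(W[...,2]<.12)&(abs(W[...,0]-.567)<.05)&(abs(W[...,1]+.165)<.05)]
hgt=(allp-C)@n; s=allp[(hgt>.003)]; r=s-C; r-=np.outer(r@n,n); print("stub pts",len(s),"max h",np.sort(((s-C)@n))[-5:].round(4),"centroid offset e1,e2 mm",(r@np.c_[e1,e2]).mean(0)*1000)
top=s[(s-C)@n>.0145]; print("tip mean",top.mean(0).round(4),len(top))
k=(W[...,2]>.008)&(W[...,2]<.13)&(abs(W[...,0]-.57)<.1)&(abs(W[...,1]+.16)<.09); print(cv2.minAreaRect((W[k][:,:2]*1000).astype(np.float32)))
E
python3 fitstand.py
python3 - <<'E'
from h import *
for n in("scene0","side0"):
    p,d,K,T=load(n); Wn=cloud(d,K,T); m=(Wn[...,2]>.08)&(Wn[...,2]<.13)&(abs(Wn[...,0]-.57)<.06)&(abs(Wn[...,1]+.16)<.06); qq=Wn[m]
    i=np.argsort(-qq[:,2])[:6]; print(n,qq[i].round(4).tolist())
E
```

```text
[[0.997, -0.076, -0.022, 0.557], [0.08, 0.956, 0.283, -0.163], [-0.0, -0.284, 0.959, 0.351], [0.0, 0.0, 0.0, 1.0]]
collar plane n [0.0815 0.2739 0.9583] tilt rad 0.2898 azimuth deg 73.4 831 0.0005652341711806049
collar centre [ 0.571  -0.1722  0.0829] r 16.915943145751953 tip pred [ 0.5723 -0.1678  0.0983] axle pt [ 0.5677 -0.1832  0.0446]
stub pts 185 max h [0.0161 0.0162 0.0163 0.0164 0.0166] centroid offset e1,e2 mm [0.4811182  1.44011906]
tip mean [ 0.5722 -0.1681  0.0977] 40
((568.0918579101562, -183.0950469970703), (110.09513854980469, 100.04713439941406), 74.07318878173828)
scene0 [[0.5735, -0.1685, 0.0968], [0.5707, -0.1673, 0.0966], [0.573, -0.163, 0.0956], [0.5756, -0.1648, 0.0955], [0.5746, -0.1602, 0.0938], [0.5683, -0.1653, 0.0933]]
side0 [[0.57, -0.1674, 0.1005], [0.5736, -0.1688, 0.099], [0.5691, -0.1656, 0.0985], [0.5716, -0.1645, 0.0984], [0.5707, -0.1626, 0.0963], [0.5683, -0.1641, 0.0962]]
```

Run:
```python
from h import *
p,d,K,T=load("w7"); W=cloud(d,K,T)
c=np.array([.5681,-.1831]); az=np.radians(74); a=-np.array([np.cos(az),np.sin(az)]); b=np.array([-a[1],a[0]])  # a= stand +x, b=stand y
X=(W[...,:2]-c)@a*1000; Y=(W[...,:2]-c)@b*1000; Z=W[...,2]*1000
for lo,hi in((18,40),(40,58),(58,65),(65,76)):
    k=(Z>lo)&(Z<hi)&(abs(X)<60)&(abs(Y)<60); print(lo,hi,k.sum(),"x",np.nanpercentile(X[k],[1,50,99]).round(0),"y",np.nanpercentile(Y[k],[1,50,99]).round(0))
# obstacles near the pivot place, all views
for n in("scene0","side0","w7"):
    p,d,K,T=load(n); V=cloud(d,K,T); X=(V[...,:2]-c)@a*1000; Y=(V[...,:2]-c)@b*1000; Z=V[...,2]*1000
    k=(Z>8)&(Z<200)&(X>57)&(X<170)&(abs(Y)<110); v,u=np.where(k); print(n,k.sum(), (X[k].min(),Y[k].min(),Y[k].max(),Z[k].max(),u.min(),u.max(),v.min(),v.max()) if k.any() else "")
    k=(X>60)&(X<120)&(abs(Y)<40)&(Z<8); print(" floor z",np.nanmedian(Z[k]) if k.any() else None)
    m=(Z>20)&(Z<130)&(abs(V[...,0]-.68)<.1)&(abs(V[...,1]+.26)<.08)
    if m.any(): print(" bottle",V[m].mean(0))
```

```text
18 40 78 x [-50. -41.  50.] y [-45. -36.  45.]
40 58 395 x [-22.  17.  22.] y [-46.  -6.  46.]
58 65 1359 x [-24.   3.  22.] y [-42.  -8.  41.]
65 76 1247 x [-23.  -0.  12.] y [-30.  -7.  30.]
scene0 0 
 floor z -0.5760493961705082
 bottle [ 0.72056399 -0.25476819  0.05825416]
side0 0 
 floor z 2.2091855150790374
 bottle [ 0.72195211 -0.26491116  0.05921508]
w7 0 
 floor z 0.9205107946461122
 bottle [ 0.69492109 -0.25769715  0.06733562]
```

The stand's plate is centred at (0.568, −0.183). The nipple tip is at (0.5723, −0.1678, 0.0985), and the collar-plane fit gives a tilt of 0.29 rad at azimuth 74°. That means it leans to +y, not to the right as the text says, but all three cameras agree on it. The tool cannot tilt, so I will pivot the coupler in the grip against the fixed plate edge on the −y side.

>>> carry_out --hand 0 --pt "8 0 -6 0.1" --pt "18 0 -12 0.2" --pt "28 0 -19 0.3" --pt "33.4 0 -23 0.359" --pt "33.4 20 -23 0.359" --pt "33.4 50 -23 0.359" --pt "33.4 85 -23 0.359" --pt "33.4 115 -23 0.359" --pt "33.4 140 -23 0.359" --pt "33.4 156 -23 0.359" --pt "33.4 165 -23 0.359" --pt "33.4 168 -23 0.359" --pt "33.4 168 -23 0.359" --pt "33.4 168 -23 0.359"

```text
time: 10.6
tcp_pos: [0.5435, -0.2711, 0.029]
orientation: [[-0.277, 0.001, 0.961], [-0.961, -0.001, -0.277], [0.0, -1.0, 0.001]]
ft_force: [-0.5, 0.4, -1.5]
finger_gap: 0.0196
```

```bash
cat > tilt.py <<'E'
from h import *
# neck face (camera-facing, tool -x) plane and neck top in the wrist view
def tilt(n):
    z=np.load(f"pics/{n}.npz"); p,d,K,T=[z[k] for k in("p","d","mtx","pose")]; R=z["R"]; t=z["tcp"]
    W=cloud(d,K,T); L=(W-t)@R*1000   # tool coords mm (x,y ahead,z jaw)
    out={}
    k=(abs(L[...,2])<9)&(abs(L[...,0])<45)&(L[...,1]>-62)&(L[...,1]<30)
    k&=np.isfinite(L[...,0]); v,u=np.where(k); q=L[k]
    # sequential plane ransac
    rng=np.random.default_rng(0); rest=q; 
    for j in range(3):
        if len(rest)<80: break
        best=None
        for _ in range(400):
            s=rest[rng.choice(len(rest),3,False)]; nn=np.cross(s[1]-s[0],s[2]-s[0]); l=np.linalg.norm(nn)
            if l<20: continue
            nn/=l; i=abs((rest-s[0])@nn)<.9
            if best is None or i.sum()>best.sum(): best=i
        c=rest[best].mean(0); nn=np.linalg.svd(rest[best]-c)[2][2]; nn*=np.sign(nn[np.argmax(abs(nn))])
        print(n,"plane",j,best.sum(),"n",nn.round(3),"centre",c.round(1),"min",rest[best].min(0).round(1),"max",rest[best].max(0).round(1)); 
        if abs(nn[0])>abs(nn[1]): print("   face tilt rad",np.arctan2(nn[1],nn[0]).round(3))
        else: print("   top tilt rad",np.arctan2(nn[0],nn[1]).round(3))
        rest=rest[~best]
E
cat >> snap.py <<'E'
def wsnap(tag):
    s=st(); p,d,K,T=snap("wrist",tag); np.savez(f"pics/{tag}.npz",p=p,d=d,mtx=K,pose=T,R=np.array(s["orientation"]),tcp=np.array(s["tcp_pos"])); return p
E
python3 - <<'E'
from snap import *
from tilt import tilt
p=wsnap("w8"); tilt("w8")
cv2.imwrite("pics/c11.png",cv2.convertScaleAbs(p,alpha=1.4,beta=10))
E
```

```text
t 10.6 tcp [ 0.5435 -0.2711  0.029 ] F [-0.5   0.37 -1.47] M [ 0.01 -0.05 -0.05] gap 0.0196
[[-0.2772, 0.0014, 0.9608], [-0.9608, -0.0005, -0.2772], [0.0001, -1.0, 0.0015]]
w8 plane 0 1903 n [ 1.     0.013 -0.001] centre [ -8.2 -35.2  -0. ] min [-10.6 -55.1  -9. ] max [-6.8 29.1  8.9]
   face tilt rad 0.013
w8 plane 1 1458 n [ 0.01   1.    -0.001] centre [  2.1 -53.5  -0.1] min [ -9.1 -54.5  -9. ] max [ 11.6 -52.1   9. ]
   top tilt rad 0.01
w8 plane 2 770 n [-0.012  1.    -0.007] centre [-23.   28.2  -0. ] min [-34.   27.2  -9. ] max [-10.8  29.4   8.9]
   top tilt rad -0.012
```

View pics/c11.png

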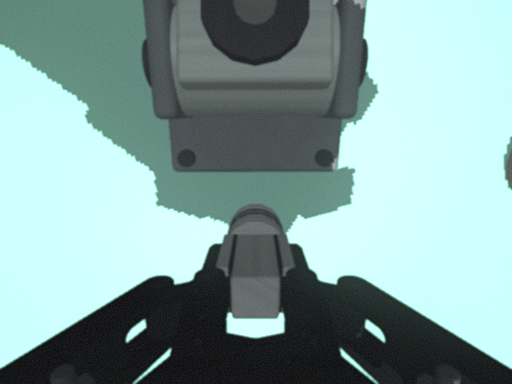

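>>> carry_out --hand 0 --pt "-5 0 0 0" --pt "-12 0 0 0" --pt "-18 0 0 0" --pt "-21 0 0 0" --pt "-23 0 0 0" --pt "-25 0 0 0" --pt "-27 0 0 0" --pt "-29 0 0 0" --pt "-31 0 0 0" --pt "-33 0 0 0" --pt "-35 0 0 0" --pt "-35 0 0 0"

```text
time: 11.85
tcp_pos: [0.5524, -0.2395, 0.0288]
orientation: [[-0.279, 0.001, 0.96], [-0.96, -0.003, -0.279], [0.003, -1.0, 0.002]]
ft_force: [-2.6, -8.9, 4.2]
finger_gap: 0.019
```

Run:
```python
from snap import *
from tilt import tilt
p=wsnap("w9"); tilt("w9")
cv2.imwrite("pics/c12.png",cv2.convertScaleAbs(p,alpha=1.4,beta=10))
```

```text
t 11.85 tcp [ 0.5524 -0.2395  0.0288] F [-2.6  -8.95  4.16] M [-2.33  0.79  0.  ] gap 0.019
[[-0.2787, 0.0008, 0.9604], [-0.9604, -0.0031, -0.2787], [0.0028, -1.0, 0.0016]]
w9 plane 0 1709 n [ 0.167  0.986 -0.001] centre [ -0.1 -54.   -0.2] min [-10.1 -56.2  -8.8] max [ 10.  -51.6   8.7]
   top tilt rad 0.168
w9 plane 1 1234 n [ 0.986 -0.17  -0.001] centre [ -6.1 -32.8   0. ] min [ -9.9 -53.9  -9. ] max [-1.3 -7.3  8.9]
   face tilt rad -0.17
w9 plane 2 836 n [0.002 1.    0.008] centre [-16.8  15.    0. ] min [-27.5  13.9  -9. ] max [-1.8 16.   8.9]
   top tilt rad 0.002
```

View pics/c12.png

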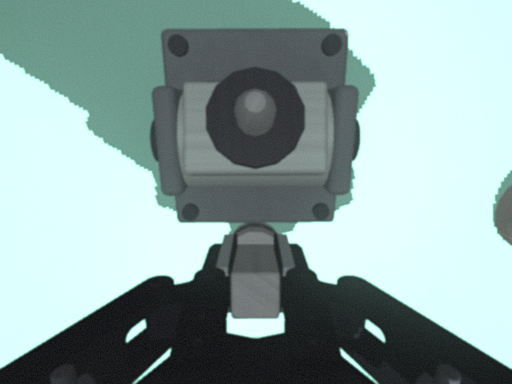

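>>> carry_out --hand 0 --pt "-2 0 0 0" --pt "-4 0 0 0" --pt "-6 0 0 0" --pt "-7 0 0 0" --pt "-7 0 0 0"

```text
time: 12.4
tcp_pos: [0.5543, -0.2328, 0.0287]
orientation: [[-0.279, 0.001, 0.96], [-0.96, -0.003, -0.279], [0.003, -1.0, 0.002]]
ft_force: [-2.7, -9.3, 4.1]
finger_gap: 0.0193
```

Run:
```python
from snap import *
from tilt import tilt
p=wsnap("w10"); tilt("w10")
```

```text
t 12.4 tcp [ 0.5543 -0.2328  0.0287] F [-2.74 -9.31  4.08] M [-2.38  0.78 -0.  ] gap 0.0193
[[-0.2787, 0.0007, 0.9604], [-0.9604, -0.0031, -0.2787], [0.0027, -1.0, 0.0016]]
w10 plane 0 1748 n [ 0.219  0.975 -0.025] centre [ -5.3 -53.3   0.1] min [-44.9 -57.3  -8.9] max [  8.7 -44.2   8.7]
   top tilt rad 0.22
w10 plane 1 878 n [ 0.96  -0.281 -0.001] centre [ -5.1 -33.2  -0. ] min [-10.7 -51.5  -9. ] max [ 2.8 -7.3  8.9]
   face tilt rad -0.285
w10 plane 2 750 n [-0.016  1.     0.014] centre [-8.4 15.  -0. ] min [-18.7  13.8  -8.7] max [ 2.6 16.1  9. ]
   top tilt rad -0.016
```

>>> carry_out --hand 0 --pt "-1 0 0 0" --pt "-1.5 0 0 0" --pt "-1.5 0 0 0" --pt "5 0 0 0" --pt "15 -5 0 0" --pt "20 -15 0 0" --pt "20 -15 0 0"

```text
time: 13.15
tcp_pos: [0.5493, -0.2512, 0.0447]
orientation: [[-0.279, 0.002, 0.96], [-0.96, -0.001, -0.279], [0.0, -1.0, 0.002]]
ft_force: [0.1, 0.4, -1.9]
finger_gap: 0.0194
```

Run:
```python
from snap import *
import tilt as tt
p=wsnap("w11"); tt.tilt("w11")
q=snap("side","s11")[0]; sc=snap("scene","sc11")[0]
cv2.imwrite("pics/c13.png",np.hstack([cv2.convertScaleAbs(p[180:340,180:330],alpha=1.6,beta=10).repeat(2,0).repeat(2,1)[:300],cv2.resize(cv2.convertScaleAbs(q[110:200,230:320],alpha=1.5),(300,300),interpolation=cv2.INTER_CUBIC)]))
```

```text
t 13.15 tcp [ 0.5493 -0.2512  0.0447] F [ 0.06  0.35 -1.85] M [ 0.01 -0.03  0.  ] gap 0.0194
[[-0.2787, 0.0018, 0.9604], [-0.9604, -0.001, -0.2787], [0.0004, -1.0, 0.002]]
w11 plane 0 1777 n [ 0.311  0.951 -0.003] centre [ -1.5 -54.   -0.1] min [-10.8 -57.6  -8.8] max [  8.2 -50.2   8.6]
   top tilt rad 0.316
w11 plane 1 820 n [ 0.958 -0.287 -0.002] centre [ -4.5 -31.3  -0. ] min [-10.7 -53.2  -9. ] max [ 2.8 -7.3  8.9]
   face tilt rad -0.291
w11 plane 2 225 n [0.318 0.948 0.001] centre [  1.1 -53.7  -0.2] min [-10.7 -56.3  -8.8] max [  8.7 -50.    8.7]
   top tilt rad 0.323
```

View pics/c13.png

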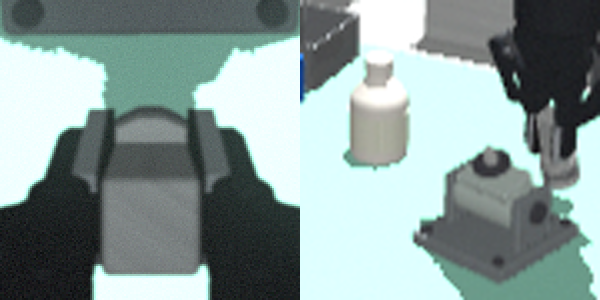

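```bash
cat > plan.py <<'E'
import numpy as np
from station import r
s=r.sense(); R=np.array(s["orientation"]); t=np.array(s["tcp_pos"])
tip=np.array([.5724,-.1678,.0986]); az=np.radians(74); th=.29
n=np.array([np.sin(th)*np.cos(az),np.sin(th)*np.sin(az),np.cos(th)])
M=t+R@(np.array([21.5,18.6,-.2])/1000)
print("mouth world",M.round(4),"n tool",(R.T@n).round(4))
for h in(.03,.012,0,-.016,-.023): print(h,(R.T@(tip+h*n-M)*1000).round(1))
E
python3 plan.py
```

```text
mouth world [ 0.543  -0.27    0.0245] n tool [-2.863e-01 -9.581e-01 -1.000e-04]
0.03 [-1.149e+02 -1.028e+02 -1.000e-01]
0.012 [-1.098e+02 -8.550e+01 -1.000e-01]
0 [-1.063e+02 -7.400e+01 -1.000e-01]
-0.016 [-1.018e+02 -5.870e+01 -1.000e-01]
-0.023 [-99.8 -52.   -0.1]
```

>>> carry_out --hand 0 --pt "0 -20 0 0" --pt "0 -50 0 0" --pt "0 -85 0 0" --pt "0 -110 0 0" --pt "-10 -115 0 0" --pt "-35 -115 0 0" --pt "-65 -115 0 0" --pt "-90 -115 0 0" --pt "-106 -113 0 0" --pt "-112 -110 0 0" --pt "-114 -103 0 0" --pt "-112 -95 0 0" --pt "-111 -90 0 0" --pt "-110 -86 0 0" --pt "-110 -86 0 0" --pt "-110 -86 0 0"

```text
time: 14.9
tcp_pos: [0.5795, -0.1445, 0.1291]
orientation: [[-0.278, 0.0, 0.961], [-0.961, -0.0, -0.278], [0.0, -1.0, 0.0]]
ft_force: [0.4, 0.1, -1.2]
finger_gap: 0.0193
```

Run:
```python
from snap import *
import tilt as tt
p=wsnap("w12"); tt.tilt("w12")
q=snap("side","s12")[0]; sc=snap("scene","sc12")[0]
exec(open("plan.py").read())
rs=lambda a:cv2.resize(cv2.convertScaleAbs(a,alpha=1.6,beta=10),(260,300),interpolation=cv2.INTER_CUBIC)
cv2.imwrite("pics/c14.png",np.hstack([rs(p[100:340,150:360]),rs(q[110:200,240:320]),rs(sc[140:205,195:252])]))
```

```text
t 14.9 tcp [ 0.5795 -0.1445  0.1291] F [ 0.42  0.05 -1.16] M [-0.01  0.01 -0.01] gap 0.0193
[[-0.2779, 0.0001, 0.9606], [-0.9606, -0.0002, -0.2779], [0.0002, -1.0, 0.0001]]
w12 plane 0 1767 n [ 0.296  0.955 -0.02 ] centre [ -1.3 -53.9  -0.3] min [-10.8 -57.5  -8.7] max [  8.4 -49.9   8.7]
   top tilt rad 0.301
w12 plane 1 806 n [ 0.958 -0.288  0.005] centre [ -4.4 -30.9  -0.1] min [-10.8 -52.8  -9. ] max [ 2.8 -6.8  8.9]
   face tilt rad -0.292
w12 plane 2 282 n [ 0.293  0.956 -0.033] centre [ -1.4 -55.    2.6] min [-10.3 -57.8  -8.6] max [  7.  -52.1   8.5]
   top tilt rad 0.297
mouth world [ 0.5735 -0.1647  0.1107] n tool [-0.286  -0.9582 -0.    ]
0.03 [ -5.3 -16.6  -0.2]
0.012 [-0.2  0.6 -0.2]
0 [ 3.2 12.1 -0.2]
-0.016 [ 7.8 27.4 -0.2]
-0.023 [ 9.8 34.1 -0.2]
```

View pics/c14.png

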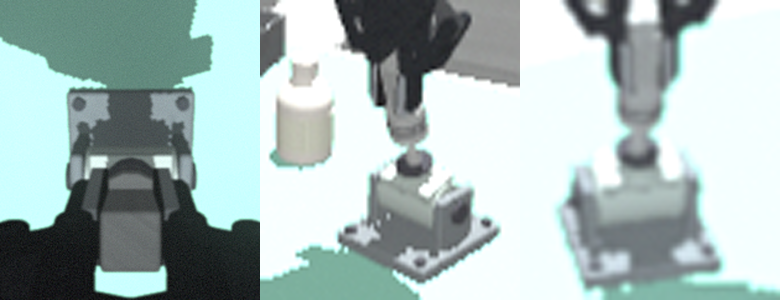

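The tip is centred under the mouth in both fixed views (side crop and scene crop). Going down along the nipple axis to just touch the collar.

>>> carry_out --hand 0 --pt "1.2 3 0 0" --pt "2.2 6 0 0" --pt "3 9 0 0" --pt "3.9 12 0 0" --pt "4.8 15 0 0" --pt "5.7 18 0 0" --pt "6.6 21 0 0" --pt "7.5 24 0 0" --pt "8 26 0 0" --pt "8 26 0 0"

```text
time: 16.05
tcp_pos: [0.5771, -0.1518, 0.1027]
orientation: [[-0.277, -0.0, 0.961], [-0.961, -0.0, -0.277], [0.0, -1.0, -0.0]]
ft_force: [0.4, 0.4, -2.1]
finger_gap: 0.019
```

Run:
```python
from snap import *
import tilt as tt
p=wsnap("w13"); tt.tilt("w13")
q=snap("side","s13")[0]; sc=snap("scene","sc13")[0]
exec(open("plan.py").read())
rs=lambda a:cv2.resize(cv2.convertScaleAbs(a,alpha=1.6,beta=10),(260,300),interpolation=cv2.INTER_CUBIC)
cv2.imwrite("pics/c15.png",np.hstack([rs(p[100:340,150:360]),rs(q[110:200,240:320]),rs(sc[140:205,195:252])]))
```

```text
t 16.05 tcp [ 0.5771 -0.1518  0.1027] F [ 0.38  0.37 -2.08] M [ 0.04 -0.05 -0.04] gap 0.019
[[-0.2774, -0.0003, 0.9607], [-0.9607, -0.0001, -0.2774], [0.0002, -1.0, -0.0003]]
w13 plane 0 1780 n [ 0.286  0.958 -0.006] centre [ -1.2 -54.1  -0.1] min [-11.  -57.5  -8.8] max [  8.5 -50.5   8.6]
   top tilt rad 0.29
w13 plane 1 840 n [ 0.958 -0.287 -0.004] centre [ -4.6 -31.5  -0. ] min [-10.7 -52.3  -8.9] max [ 2.9 -7.4  8.9]
   face tilt rad -0.291
w13 plane 2 241 n [ 0.971 -0.234 -0.049] centre [0.2 0.3 0.8] min [-10.5 -48.7  -8.9] max [ 7.3 27.9  9. ]
   face tilt rad -0.236
mouth world [ 0.5712 -0.1724  0.0845] n tool [-2.859e-01 -9.583e-01 -3.000e-04]
0.03 [-13.3 -42.8  -0.1]
0.012 [ -8.2 -25.6  -0.1]
0 [ -4.7 -14.1  -0.1]
-0.016 [-0.2  1.3 -0.1]
-0.023 [ 1.8  8.  -0.1]
```

View pics/c15.png

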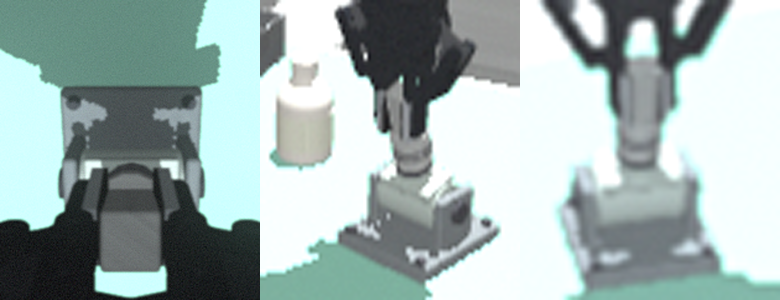

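>>> carry_out --hand 0 --pt "0.5 1.5 0 0" --pt "0.8 2.5 0 0" --pt "1 3.5 0 0" --pt "1.3 4.5 0 0" --pt "1.3 4.5 0 0"

```text
time: 16.7
tcp_pos: [0.5772, -0.1529, 0.0991]
orientation: [[-0.277, 0.001, 0.961], [-0.961, 0.0, -0.277], [-0.001, -1.0, 0.001]]
ft_force: [-3.7, 2.1, 12.1]
finger_gap: 0.0194
```

Run:
```python
from snap import *
import tilt as tt
p=wsnap("w14"); tt.tilt("w14")
exec(open("plan.py").read()); print("axial",np.array(s["ft_force"])@n)
```

```text
t 16.7 tcp [ 0.5772 -0.1529  0.0991] F [-3.71  2.07 12.1 ] M [ 0.63  0.95 -0.07] gap 0.0194
[[-0.2773, 0.0007, 0.9608], [-0.9608, 0.0004, -0.2773], [-0.0006, -1.0, 0.0006]]
w14 plane 0 1805 n [ 0.295  0.956 -0.001] centre [ -1.3 -54.1  -0.1] min [-10.9 -57.6  -8.7] max [  8.4 -50.5   8.6]
   top tilt rad 0.299
w14 plane 1 819 n [ 0.957 -0.289 -0.   ] centre [ -4.5 -31.3   0.1] min [-10.5 -52.7  -8.9] max [ 3.  -7.5  9. ]
   face tilt rad -0.293
w14 plane 2 230 n [ 0.989 -0.139 -0.047] centre [ -2.2 -11.5  -0.1] min [ -9.2 -54.   -9. ] max [ 1.6 12.1  9. ]
   face tilt rad -0.139
mouth world [ 0.5711 -0.1735  0.0806] n tool [-2.865e-01 -9.581e-01  1.000e-04]
0.03 [-14.4 -46.8  -0.3]
0.012 [ -9.3 -29.5  -0.3]
0 [ -5.9 -18.   -0.3]
-0.016 [-1.3 -2.7 -0.3]
-0.023 [ 0.7  4.  -0.3]
axial 10.882074386650956
```

>>> carry_out --hand 0 --pt "0.2 0.7 -0.6 0" --pt "0.5 1.6 -0.6 0" --pt "0.8 2.5 -0.6 0" --pt "1.1 3.5 -0.6 0" --pt "1.4 4.5 -0.6 0" --pt "1.6 5.5 -0.6 0" --pt "1.6 5.5 -0.6 0"

```text
time: 17.45
tcp_pos: [0.5769, -0.1541, 0.0948]
orientation: [[-0.277, 0.002, 0.961], [-0.961, 0.001, -0.277], [-0.001, -1.0, 0.002]]
ft_force: [-5.3, 5.8, 27.7]
finger_gap: 0.0192
```

Run:
```python
from snap import *
import tilt as tt
p=wsnap("w15"); tt.tilt("w15")
exec(open("plan.py").read()); print("axial",np.array(s["ft_force"])@n, "tool F",R.T@np.array(s["ft_force"]))
```

```text
t 17.45 tcp [ 0.5769 -0.1541  0.0948] F [-5.28  5.85 27.7 ] M [ 1.3   1.72 -0.18] gap 0.0192
[[-0.277, 0.0023, 0.9609], [-0.9609, 0.0009, -0.277], [-0.0015, -1.0, 0.0019]]
w15 plane 0 1795 n [ 0.283  0.959 -0.006] centre [ -1.3 -54.1  -0.1] min [-11.2 -57.5  -8.7] max [  8.5 -50.6   9. ]
   top tilt rad 0.287
w15 plane 1 829 n [ 0.958 -0.288  0.001] centre [ -4.6 -31.7   0. ] min [-10.8 -53.2  -9. ] max [ 3.1 -7.4  9. ]
   face tilt rad -0.292
w15 plane 2 257 n [ 0.973 -0.226 -0.034] centre [0.8 2.3 0.7] min [-11.2 -48.   -8.8] max [ 7.8 29.9  9. ]
   face tilt rad -0.228
mouth world [ 0.5709 -0.1747  0.0762] n tool [-0.2874 -0.9578  0.0015]
0.03 [-15.7 -51.2  -0.3]
0.012 [-10.5 -33.9  -0.4]
0 [ -7.1 -22.4  -0.4]
-0.016 [-2.5 -7.1 -0.4]
-0.023 [-0.5 -0.4 -0.4]
axial 26.983647594797585 tool F [ -4.01669207 -26.97772558  -6.74003455]
```

>>> carry_out --hand 0 --pt "-0.1 -0.4 -0.5 0" --pt "-0.1 -0.7 -0.9 0" --pt "-0.1 -0.7 -0.9 0" --pt "-0.1 -0.7 -0.9 0"

```text
time: 17.9
tcp_pos: [0.5766, -0.154, 0.0951]
orientation: [[-0.277, 0.003, 0.961], [-0.961, -0.0, -0.277], [-0.001, -1.0, 0.003]]
ft_force: [2.9, 2.0, 14.1]
finger_gap: 0.0194
```

Run:
```python
from snap import *
import tilt as tt
p=wsnap("w16"); tt.tilt("w16")
q=snap("side","s16")[0]; sc=snap("scene","sc16")[0]
exec(open("plan.py").read()); print("axial",np.array(s["ft_force"])@n, "tool F",R.T@np.array(s["ft_force"]))
rs=lambda a:cv2.resize(cv2.convertScaleAbs(a,alpha=1.6,beta=10),(260,300),interpolation=cv2.INTER_CUBIC)
s13=cv2.imread("pics/s13.png")
cv2.imwrite("pics/c16.png",np.hstack([rs(s13[140:185,260:300]),rs(q[140:185,260:300]),rs(sc[140:205,195:252])]))
```

```text
t 17.9 tcp [ 0.5766 -0.154   0.0951] F [ 2.91  2.   14.12] M [ 0.5  -0.3   0.01] gap 0.0194
[[-0.2769, 0.0033, 0.9609], [-0.9609, -0.0002, -0.2769], [-0.0007, -1.0, 0.0032]]
w16 plane 0 1836 n [ 0.304  0.952 -0.012] centre [ -1.3 -54.   -0.1] min [-11.  -57.6  -8.7] max [  8.3 -50.    9. ]
   top tilt rad 0.309
w16 plane 1 810 n [ 0.957 -0.288  0.   ] centre [ -4.4 -31.1   0. ] min [-10.9 -53.3  -9. ] max [ 3.2 -7.5  8.9]
   face tilt rad -0.293
w16 plane 2 256 n [ 0.963 -0.246 -0.109] centre [0.2 2.2 1.3] min [-10.6 -46.6  -7.6] max [ 8.6 29.9  9. ]
   face tilt rad -0.25
mouth world [ 0.5705 -0.1747  0.0765] n tool [-0.2867 -0.958   0.0027]
0.03 [-15.7 -50.9   0.1]
0.012 [-10.6 -33.6   0. ]
0 [ -7.1 -22.1  -0. ]
-0.016 [-2.5 -6.8 -0.1]
-0.023 [-0.5 -0.1 -0.1]
axial 14.620708171616595 tool F [ -3.00817193 -14.35933094   0.6345776 ]
```

View pics/c16.png

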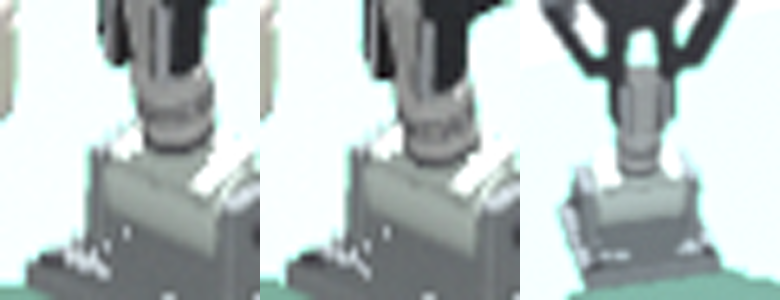

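>>> carry_out --hand 0 --pt "0.1 0.3 0 0" --pt "0.1 0.3 0 0" --pt "0.1 0.3 0 0" --pt "0.1 0.3 0 0" --pt "0.1 0.3 0 0"

```text
time: 18.55
tcp_pos: [0.5767, -0.1541, 0.095]
orientation: [[-0.277, 0.004, 0.961], [-0.961, 0.0, -0.277], [-0.001, -1.0, 0.003]]
ft_force: [0.1, 3.9, 17.7]
finger_gap: 0.0193
```

Run:
```python
from snap import *
st(); sc=snap("scene","sc17")[0]
exec(open("plan.py").read()); print("axial",np.array(s["ft_force"])@n, "tool F",R.T@np.array(s["ft_force"]))
```

```text
t 18.55 tcp [ 0.5767 -0.1541  0.095 ] F [ 0.1   3.91 17.67] M [ 0.71  0.01 -0.04] gap 0.0193
[[-0.2769, 0.0035, 0.9609], [-0.9609, 0.0, -0.2769], [-0.001, -1.0, 0.0034]]
mouth world [ 0.5706 -0.1747  0.0764] n tool [-0.2869 -0.958   0.0029]
0.03 [-15.7 -51.   -0. ]
0.012 [-10.6 -33.7  -0.1]
0 [ -7.1 -22.2  -0.1]
-0.016 [-2.5 -6.9 -0.1]
-0.023 [-0.5 -0.2 -0.2]
axial 17.683124661909694 tool F [ -3.37545214 -17.45088986  -0.84248892]
```

View pics/sc17.png

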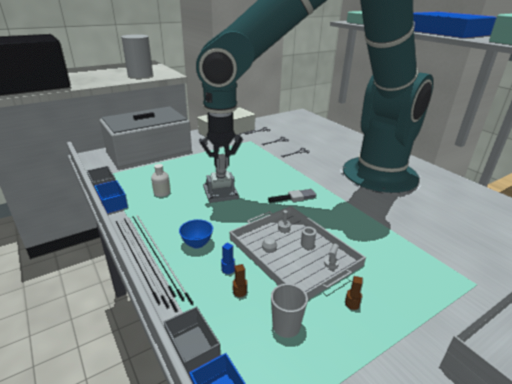

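The coupler is seated on the stand at scene (221,175), pressed along the nipple axis with about 18 N. Every bystander is where it was. Handing in.

```bash
python3 -c "
from station import r
print(r.hand_in())"
```

```text
the job is handed in; nothing more can be done
None
```

I took the steel coupler from the basket, pressed its mouth down over the tilted nipple to the collar's stop, and handed in at about 18.6 s while still gripping and pressing. The tool itself cannot tilt, so I pivoted the coupler about 0.29 rad in the grip by pushing it against the fixed base plate's edge.

**Last checks**
- **Position:** by depth measurement the mouth was about 23 mm below the nipple tip, which is the collar's hard stop. I could not see the collar directly, so collar-down is inferred from this depth and the force.
- **Force:** about 18 N along the nipple axis at hand-in, with under 1 N sideways along the jaws. Backing off 0.7 mm dropped it by about 12 N, as expected against a hard stop.
- **Alignment:** the coupler's tilt measured 0.29–0.31 rad, against 0.29 for the nipple.
- **Surroundings:** in the last scene picture all the other fittings and table items stand where they were.

**What disagreed**
- **First grip too high:** the fingertips were about 30 mm farther back than the given tool figures say. My first grip caught only the top 8 mm of the neck, so I opened, went 30 mm lower and gripped again.
- **Lean direction:** the nipple leans toward +y (the robot's left), not to the right as described. I followed the camera measurements.

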